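# Release the slammed steel chest with a drift through its catch hole

## Task

The steel chest has snapped shut. Draw the long plain drift out of the wooden tool block, feel its nose into the small release hole in the chest's lock plate and press the spring catch beneath gently, no harder than it needs, until the lid lets go and springs up. Then stand the drift back in a hole of the block, fully home, leaving the lid wide open and everything else on the bench where it was.

Things in the scene. Friction and masses are not known exactly. Their poses are not given: they have to be found in the camera images.
- chest: Grey sheet-steel chest on the bench, fixed, 240 mm (x) by 300 mm (y), 124 mm high. Origin: centre of its underside; x points from its front to its hinged back, z up. The front 60 mm of its top is a fixed deck bearing the bright lock plate, 50 (x) by 150 (y) by 4 mm, its top 124 mm up; behind it lies the lid, its top at 123 to 126 mm. More than 25 N from the drift bends chest, plate or catch.
- release_point (a point): Nominal centre of the release hole, a round through hole 15 mm in diameter, at the top face of the lock plate (92 mm in front of the chest's origin, 124 mm up). The plate is screwed down in slots, set by hand: the real hole lies up to 5.5 mm off this point along the chest's x and up to 5.5 mm along its y.
- catch_point (a point): Middle height of the catch's striker, 22 mm below release_point: a flat disc 32 mm wide under the hole, on the tail of a light spring pawl. A hand-set screw: its top waits anywhere from 14 to 30 mm below the plate's top. Pushed down it springs back, 3.5 N at first, 7 N at the end (rubbing adds some); the lid lets go after 5 to 6 mm of travel, the solid stop comes at 6.5 to 8.5 mm. A fixed point: it does not move.
- lid (a joint): Angle of the chest's lid (rad): 0 shut, 1.35 fully open. It hinges along the back edge (122 mm behind the chest's origin, 120 mm up) on damped springs: once let go it rises by itself to fully open in about 3 s, its front edge (182 mm from the hinge) swinging up and away from the deck. It cannot be opened while the catch holds.
- drift: Plain round steel drift (dowel), 12 mm in diameter and 190 mm long, 160 g, the longest tool in the block. It stands upright in one of the block's holes with 140 mm showing. Origin: centre of its lower end, the nose; its own z runs up along it. The nose is blunt: a 9 mm flat, bevelled to 12 mm over 3 mm.
- block: Dark wooden tool block, fixed, 70 mm (x) by 190 mm (y) by 60 mm high, origin at the centre of its underside. Four equal holes, 13.5 mm in diameter and 50 mm deep (floors 10 mm above the bench) in a row on its y axis at y = -67.5, -22.5, 22.5 and 67.5 mm. The drift, the chisel and the punch stand in three of them, in any order; one is free.
- chisel: Bystander: short cold chisel standing in the block, 58 mm showing, flat edge up. Origin at its lower end.
- punch: Bystander: short brass punch with a thicker collar standing in the block, 53 mm showing. Origin at its lower end.
- hammer: Bystander: hammer lying on the bench.
- wrench: Bystander: wrench lying on the bench.
- tin: Bystander: tin can, 84 mm in diameter, 110 mm high.
- candlestick: Bystander: wrought-iron candlestick, 165 mm high, foot 100 mm across.
- pail: Bystander: small plastic pail with two side handles, 130 mm across, 110 mm high.
- scroll: Bystander: wrought-iron scroll lying flat, about 130 mm across.

How it is judged:
On the way, in this order (a step that is already met when the one before it is completed fails the run):
1. the drift is drawn clear of the block, still upright (z of drift in the frame of block above 0.065 m and angle between drift's own z axis and vertical below 0.35 rad), for 0.1 s.
2. the lid has let go with the drift's nose down in the release hole (value of joint lid above 0.05 rad and z of drift in the frame of chest below 0.115 m and horizontal distance between drift and release_point below 0.012 m), for 0.05 s.
At the end, for the whole second after the job is handed in: The lid stands open past 1.15 rad; the drift stands upright (within 0.1 rad) and at rest in a hole of the block, its nose within 5 mm of the hole's floor; everything else is where it was (value of joint lid above 1.15 rad and z of drift in the frame of block below 0.015 m and angle between drift's own z axis and vertical below 0.1 rad and x of drift in the frame of block between -0.008 and 0.008 m and y of drift in the frame of block between -0.078 and 0.078 m and linear speed of drift below 0.02 m/s); the robot touches nothing.
It fails at once if the drift pressed on the chest, its lock plate or its catch with more than 25 N (contact force between drift and chest above 25 N).
It fails at once if the arm or fingers pushed against the chest (contact force between any of the fingers, the arm and chest above 15 N).
It fails at once if a bystander moved by more than 30 mm (distance of any of chisel, punch, hammer, wrench, tin, candlestick, pail, scroll from where it was at the start of the episode above 0.03 m).
It also fails if it takes over 61 s, if anything falls off the work surface, if the arm or the gripper's body presses on something with over 40 N, if the wrist force passes 120 N, or if a joint passes its speed limit or range.

## Robot

A 6-joint arm with a two-finger parallel gripper is mounted at the origin on the work surface. World frame = base frame: x ahead of the robot, y to its left, z up, the work surface at z = 0. Lengths are in m, angles in rad, forces in N, time in s.
With the tool pointing down it reaches from about 0.275 to 0.85 m from the base axis. Payload 19 kg.
Tool frame: the origin (TCP) lies at the very end of the fingers, on their centre line; the grasp point (between the pads) lies 19 mm behind it; z points along the fingers, y is the line along which they close (so a half turn about z gives the same grasp; the last joint's range is limited). The gripper opens to 85 mm and grips with 20 to 120 N. Pads are 22 mm wide; open, the fingers measure 114 mm over their backs; the gripper's body (76 mm by 85 mm) begins 54 mm behind the grasp point. The pads swing forward as they close: fully open they stand 13 mm farther back than shut.
Start: joints at [1.165, 0.15, 1.437, -0, 1.554, -0.134], TCP at [0.154, 0.554, 0.231] pointing down, gripper open.
Joint ranges: [-2.8, 2.8], [-0.68, 2.1], [0.12, 2.68], [-1.39, 4.53], [0.16, 2.79], [-2.81, 2.81]. Speed limits (rad/s): [1.89, 1.89, 2.22, 3.01, 3.01, 3.01].

## Interface

Orientations are given as [roll, pitch, yaw] about the fixed x, y, z axes, in that order (R = Rz(yaw) Ry(pitch) Rx(roll)).
In Python, from plant import read_state, read_camera, finish_job, masks_of gives the robot as it stands.
- The arm moves only by the tool arm_command, never from a script. Its argument "rows" is one flat list of numbers, 6 for each row, row after row: the shift along the tool's x, y, z in units of 100 mm (1.0 is 100 mm), then the turn, a rotation vector about the tool's x, y, z in units of 90 degrees (1.0 is 90 degrees). In form: [x, y, z, wx, wy, wz, x, y, z, wx, wy, wz, ...]. A call has 1 to 5 rows; each row is the pose to reach, as a shift and turn from the pose commanded when the call began, along the tool's axes at that moment; what a row does not reach only later rows make up. A row lasts 1/10 s, in which the tool goes at most 50 mm and 8.59 degrees, less where a joint would pass 70% of its speed; a pose out of reach is approached as far as the arm can. A call with a number of a shift or a turn outside -1 to 1 is refused whole. A call with a gripper value outside its range is refused whole. "gripper" is the opening, from 0 (shut) to 1 (fully open), set as the call begins (left out, the last holds). The fingers move at their own pace and stop on an object; "squeeze" is the grip in N (left out, the last holds). Time passes only in rows, so rows that repeat a pose let the fingers close. It gives the time, the measured TCP pose, the force, the opening and the grip force at its end, in the units of the state.
- read_state(): the state, without advancing time (a new reading comes with each control period).
- read_camera(name): name is "scene" or "top" or "wrist"; returns a dict with "image" (420x560x3 uint8, blue, green, red), "mtx" (3x3 intrinsics, pixels), "R" (3x3) and "t" (3): a world point X has camera coordinates R X + t. Camera axes: x right, y down, z forward; pixel columns grow to the right and rows downward; lengths in m; the calibration is good to about 2 mm. A picture is of the moment at which its call begins. There is no depth.
- finish_job(): hands the job in; it is judged then, once.
Trained networks look in the newest picture that a camera, given by its name, has taken for a name from the list of things; names that differ only in an ending like _2 or _b are one class to them, and where a whole thing is asked for, a point or a joint stands for the part that bears it (a point fixed in the world has none). Each returns a list of dicts, best first, with "score" (0 to 1); they miss things now and then, are a little off and sometimes report something else, mostly with a low value. They report only what shows in the picture. A call takes as long as a camera call.
- masks_of(label, camera): "region" (420x560 bool, what is visible of it) and "centre" ([column, row] in pixels, amid what is visible of it).
The state is a dict: "time": time; "joint_pos": joint angles; "joint_vel": joint speeds; "joint_efforts": joint torques, N m; "eef_pos": TCP position; "eef_rot": TCP orientation; "force": force on the tool from outside, world axes, zero at the start; "torque": the same for the moment, N m; "grip_width": opening from 0.0 (shut) to 1.0 (fully open); "gripper_force": force on a finger pad.
Only numpy, scipy, OpenCV 4.12 (cv2) and the standard library are available. Lean on these libraries where they do the work, as an engineer would, in place of code of your own. Each camera call takes 0.05 s, during which the arm holds its last target. There are 200 camera calls.

## Working session

There is one attempt and no reset: what is moved stays moved. The work goes in short steps, Python scripts to look and compute and a tool call to move; the robot and the scene stay as the last step left them, time stands still between calls to the robot, and variables do not carry over. Pictures are saved under pics/ and viewed, at most 11 in all, crops included, and the job is handed in when it is done.

Besides the shell and the picture viewer there is one more tool, called after "Call:" by a JSON object that holds its "api" and its "payload". arm_command: Moves the arm, as the interface text tells. Shifts and turns lie within -1 to 1; 1 stands for 100 mm of shift or 90 degrees of turn. Its arguments: {"type":"object","properties":{"rows":{"type":"array","items":{"type":"number"}},"gripper":{"type":"number"},"squeeze":{"type":"number"}},"required":["rows"]}

```bash
mkdir -p pics; ls; python3 - <<'E'
from plant import *
import cv2,numpy as np
s=read_state();print(s['time'],s['eef_pos'],s['eef_rot'],s['force'],s['grip_width'])
for c in ['scene','top']:
    r=read_camera(c);cv2.imwrite(f'pics/{c}0.png',r['image']);np.savez(c+'0.npz',**r)
    print(c,r['mtx'].tolist(),(-r['R'].T@r['t']).tolist(), r['R'].round(3).tolist())
    for l in ['chest','release_point','drift','block','chisel','punch','tin','candlestick','pail','hammer','wrench','scroll']:
        print(l,[(round(d['score'],2),np.round(d['centre']).tolist(),int(d['region'].sum())) for d in masks_of(l,c)][:3])
E
```

```text
pics
0.0 [0.15428788 0.55366215 0.23067902] [-3.14037304e+00 -1.66296393e-04  2.86981350e+00] [ 0.27764856 -0.06686379 -0.3367419 ] 1.0026019393965553
scene [[463.7702574362675, 0.0, 285.07472702217086], [0.0, 463.7702574362675, 213.7752889899224], [0.0, 0.0, 1.0]] [1.0323963784734225, -0.7294090119009543, 0.9471576290668424] [[0.85, 0.526, -0.012], [0.344, -0.572, -0.745], [-0.399, 0.629, -0.667]]
chest [(0.98, [337.0, 212.0], 9216), (0.49, [315.0, 313.0], 1752)]
release_point [(0.78, [337.0, 211.0], 9118)]
drift [(0.57, [250.0, 182.0], 690), (0.51, [215.0, 275.0], 229)]
block [(0.6, [210.0, 313.0], 2852)]
chisel [(0.67, [213.0, 279.0], 233), (0.43, [191.0, 312.0], 116), (0.4, [276.0, 352.0], 2200)]
punch [(0.62, [231.0, 275.0], 88), (0.6, [215.0, 311.0], 2790)]
tin [(0.74, [313.0, 314.0], 1736)]
candlestick [(0.86, [274.0, 351.0], 2075)]
pail [(0.85, [367.0, 147.0], 1346)]
hammer [(0.92, [252.0, 182.0], 606), (0.42, [298.0, 150.0], 92)]
wrench [(0.79, [228.0, 240.0], 302)]
scroll [(0.61, [298.0, 151.0], 112)]
top [[414.97473215993665, 0.0, 277.7264047878258], [0.0, 414.97473215993665, 207.1660288840728], [0.0, 0.0, 1.0]] [0.4492470361277359, 0.08060881140303006, 1.2130266334995268] [[0.022, -0.999, 0.025], [-0.996, -0.024, -0.086], [0.086, -0.023, -0.996]]
chest [(0.58, [222.0, 178.0], 10856)]
release_point [(0.97, [222.0, 181.0], 10879)]
drift [(0.67, [116.0, 193.0], 2787), (0.42, [386.0, 218.0], 66)]
block [(0.59, [386.0, 216.0], 1687)]
chisel [(0.4, [412.0, 224.0], 58)]
punch []
tin [(0.81, [350.0, 140.0], 926), (0.2, [391.0, 153.0], 1175)]
candlestick [(0.72, [393.0, 152.0], 1194), (0.57, [412.0, 220.0], 27)]
pail []
hammer [(0.66, [218.0, 294.0], 981)]
wrench [(0.72, [307.0, 274.0], 448)]
scroll [(0.67, [126.0, 272.0], 87), (0.43, [412.0, 225.0], 24)]
```

```bash
python3 - <<'E'
import cv2,numpy as np
for c in ['scene','top']:
    cv2.imwrite(f'pics/{c}1.png',cv2.resize(np.load(c+'0.npz')['image'],(800,600),interpolation=cv2.INTER_CUBIC))
E
```

```text
(no output)
```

View pics/scene1.png

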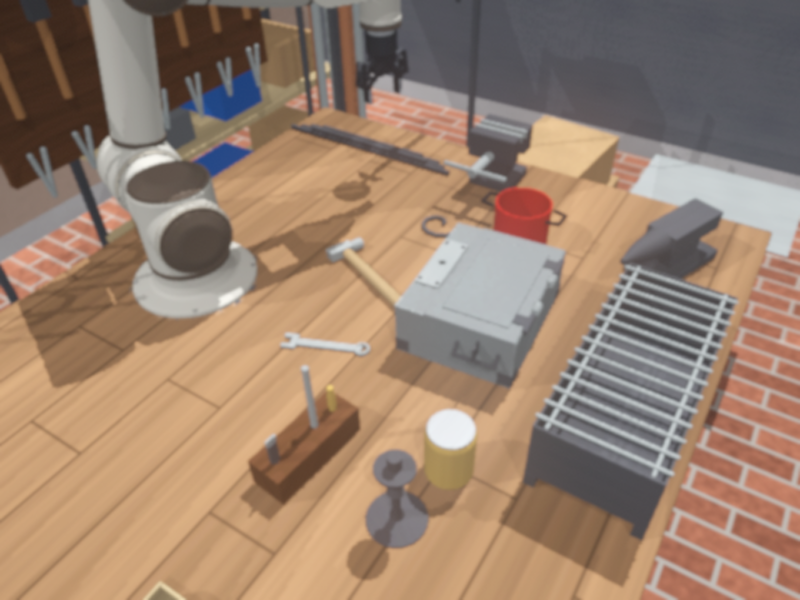

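View pics/top1.png

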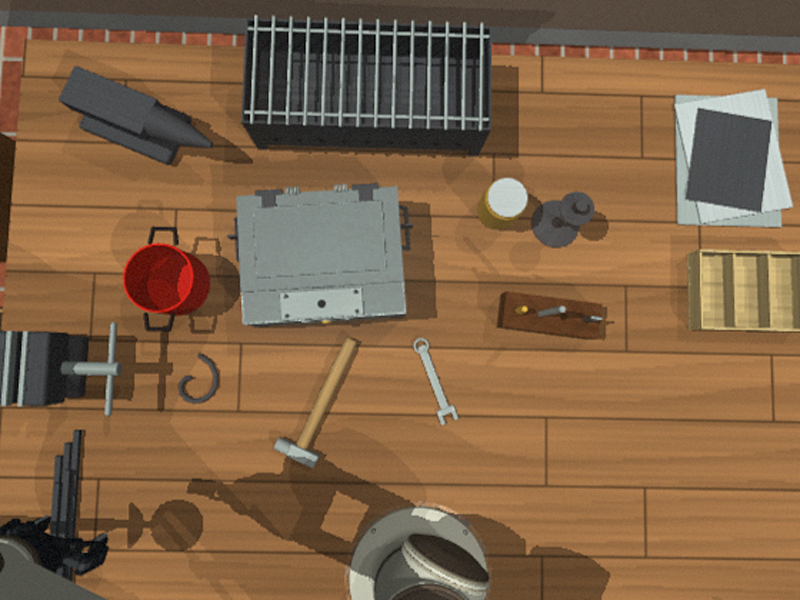

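The scene picture shows the drift (~(310,395)) standing second from the punch end of the block, with the chisel at the other end. The top picture shows the lock plate hole at ~(321,303) and the block at ~(552,315), both in scaled pixels. Next I compute positions.

```bash
cat > h.py <<'E'
import numpy as np,cv2
from scipy.spatial.transform import Rotation as Ro
def ray(r,px,z):
    d=r['R'].T@np.linalg.solve(r['mtx'],[px[0],px[1],1.]);c=-r['R'].T@r['t']
    return c+d*(z-c[2])/d[2]
def proj(r,X):
    p=r['mtx']@(r['R']@np.asarray(X,float)+r['t']);return p[:2]/p[2]
def darkblob(r,px,w,th):
    g=cv2.cvtColor(r['image'],cv2.COLOR_BGR2GRAY);x,y=map(int,px)
    p=g[y-w:y+w+1,x-w:x+w+1].astype(float);m=np.clip(th-p,0,None)
    Y,X=np.mgrid[y-w:y+w+1,x-w:x+w+1];return (X*m).sum()/m.sum(),(Y*m).sum()/m.sum(),(m>0).sum()
E
python3 - <<'E'
from h import *
t=dict(np.load('top0.npz'));s=dict(np.load('scene0.npz'))
b=darkblob(t,(224,212),6,110);print('hole',b,ray(t,b[:2],.124))
b=darkblob(s,(317,184),3,110);print(b,ray(s,b[:2],.124))
k=.7
for n,p in dict(c1=(236,196),c2=(397,187),c3=(406,314),c4=(243,325)).items(): print(n,ray(t,np.array(p)*k,.122).round(4))
for n,p in dict(b1=(500,292),b2=(607,303),b3=(605,339),b4=(500,328)).items(): print(n,ray(t,np.array(p)*k,.06).round(4))
print('drift foot/top',ray(s,np.array((313.5,427))*k,.06).round(4),ray(s,np.array((306,368))*k,.2).round(4),ray(t,np.array((563,309))*k,.2).round(4))
print('plate',[ray(t,np.array(p)*k,.124).round(4).tolist() for p in((279,291),(364,288),(363,317),(279,320))])
E
```

```text
hole (np.float64(224.81004566210046), np.float64(212.12420091324202), np.int64(23)) [0.52731709 0.19448082 0.124     ]
(np.float64(nan), np.float64(nan), np.int64(0)) [nan nan nan]
c1 [0.7234 0.3594 0.122 ]
c2 [0.7492 0.06   0.122 ]
c3 [0.5109 0.0381 0.122 ]
c4 [0.4838 0.3358 0.122 ]
b1 [ 0.562 -0.148  0.06 ]
b2 [ 0.5454 -0.3596  0.06  ]
b3 [ 0.4746 -0.3551  0.06  ]
b4 [ 0.4914 -0.1485  0.06  ]
drift foot/top [ 0.5278 -0.2323  0.06  ] [ 0.5282 -0.2273  0.2   ] [ 0.5215 -0.2295  0.2   ]
plate [[0.5476, 0.2724, 0.124], [0.557, 0.1166, 0.124], [0.5035, 0.117, 0.124], [0.4944, 0.2703, 0.124]]h.py:11: RuntimeWarning: invalid value encountered in scalar divide
  Y,X=np.mgrid[y-w:y+w+1,x-w:x+w+1];return (X*m).sum()/m.sum(),(Y*m).sum()/m.sum(),(m>0).sum()
```

Call:
{"api": "arm_command", "payload": {"rows": [-0.9,-0.5,-0.14,0,0,0,-0.9,-0.5,-0.14,0,0,0,-0.9,-0.5,-0.14,0,0,0], "gripper": 1}}

```text
time: 1.6
eef_pos: [0.2306, 0.479, 0.2463]
eef_rot: [3.141, 0.001, 2.867]
force: [-0.1, -0.2, -0.3]
grip_width: 1.005
gripper_force: 0.0
```

Call:
{"api": "arm_command", "payload": {"rows": [-0.9,-0.5,-0.14,0,0,0,-0.9,-0.5,-0.14,0,0,0,-0.9,-0.5,-0.14,0,0,0]}}

```text
time: 1.9
eef_pos: [0.3039, 0.4066, 0.2602]
eef_rot: [3.141, 0.002, 2.866]
force: [-0.2, -0.1, -0.4]
grip_width: 1.002
gripper_force: 0.0
```

Call:
{"api": "arm_command", "payload": {"rows": [-0.9,-0.5,-0.14,0,0,0,-0.9,-0.5,-0.14,0,0,0,-0.9,-0.5,-0.14,0,0,0]}}

```text
time: 2.2
eef_pos: [0.3771, 0.3343, 0.2739]
eef_rot: [3.142, 0.001, 2.866]
force: [-0.3, 0.6, -0.2]
grip_width: 0.996
gripper_force: 0.0
```

Call:
{"api": "arm_command", "payload": {"rows": [-0.9,-0.5,-0.14,0,0,0,-0.9,-0.5,-0.14,0,0,0,-0.9,-0.5,-0.14,0,0,0]}}

```text
time: 2.5
eef_pos: [0.4502, 0.262, 0.2875]
eef_rot: [-3.141, 0.001, 2.866]
force: [0.6, 1.1, -0.4]
grip_width: 1.002
gripper_force: 0.0
```

Call:
{"api": "arm_command", "payload": {"rows": [-0.9,-0.5,-0.14,0,0,0,-0.9,-0.5,-0.14,0,0,0,-0.9,-0.5,-0.14,0,0,0,-0.9,-0.5,-0.14,0,0,0]}}

```text
time: 2.9
eef_pos: [0.5211, 0.1922, 0.3008]
eef_rot: [-3.141, -0.001, 2.868]
force: [-1.1, 0.8, -0.4]
grip_width: 0.998
gripper_force: 0.0
```

```bash
python3 - <<'E'
from plant import *
from h import *
s=read_state();print(s['time'],s['eef_pos'],s['eef_rot'],s['force'])
r=read_camera('wrist');np.savez('w0.npz',**r);cv2.imwrite('pics/w0.png',r['image'])
R=Ro.from_euler('xyz',s['eef_rot']).as_matrix()
c=-r['R'].T@r['t'];print('cam in tool',R.T@(c-s['eef_pos']));print((r['R']@R).round(3),r['mtx'][0,0])
E
```

```text
2.9 [0.52108451 0.19222522 0.30082681] [-3.14146008e+00 -8.39929219e-04  2.86827102e+00] [-1.14178705  0.82114491 -0.36506753]
cam in tool [ 6.72135639e-02  4.94871825e-05 -1.43616867e-01]
[[ 0.001  1.    -0.001]
 [-0.965  0.001 -0.263]
 [-0.263  0.001  0.965]] 339.2276616287658
```

View pics/w0.png

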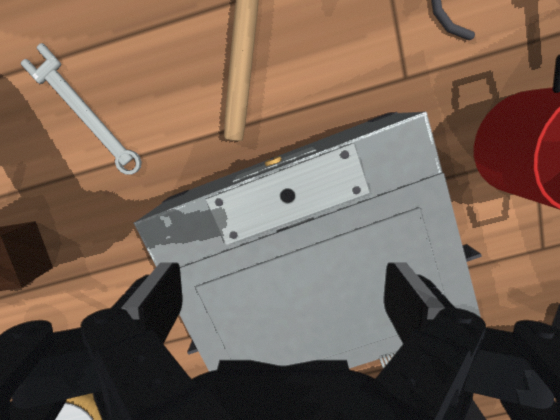

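```bash
python3 - <<'E'
from h import *
r=dict(np.load('w0.npz'));b=darkblob(r,(288,196),10,90);print(b,ray(r,b[:2],.124))
for p in ((207,199),(357,143),(370,191),(221,244),(427,112),(137,224)): print(ray(r,p,.124).round(4))
E
```

```text
(np.float64(287.2808926080893), np.float64(195.38981868898188), np.int64(161)) [0.52695124 0.19541288 0.124     ]
[0.5094 0.1195 0.124 ]
[0.4964 0.271  0.124 ]
[0.5443 0.2734 0.124 ]
[0.5573 0.1179 0.124 ]
[0.4864 0.3381 0.124 ]
[0.5148 0.0445 0.124 ]
```

Call:
{"api": "arm_command", "payload": {"rows": [-0.27,-0.94,0,0,0,0,-0.27,-0.94,0,0,0,0,-0.27,-0.94,0,0,0,0]}}

```text
time: 3.25
eef_pos: [0.5208, 0.092, 0.3014]
eef_rot: [-3.141, 0.0, 2.868]
force: [-0.2, 0.2, 0.3]
grip_width: 1.001
gripper_force: 0.0
```

Call:
{"api": "arm_command", "payload": {"rows": [-0.27,-0.94,0,0,0,0,-0.27,-0.94,0,0,0,0,-0.27,-0.94,0,0,0,0]}}

```text
time: 3.55
eef_pos: [0.5218, -0.0058, 0.3012]
eef_rot: [-3.141, 0.0, 2.867]
force: [0.6, 1.0, -0.1]
grip_width: 0.999
gripper_force: 0.0
```

Call:
{"api": "arm_command", "payload": {"rows": [-0.27,-0.94,0,0,0,0,-0.27,-0.94,0,0,0,0,-0.27,-0.94,0,0,0,0]}}

```text
time: 3.85
eef_pos: [0.5229, -0.1034, 0.3009]
eef_rot: [-3.141, -0.0, 2.867]
force: [-0.0, 0.9, -0.4]
grip_width: 1.003
gripper_force: 0.0
```

Call:
{"api": "arm_command", "payload": {"rows": [-0.27,-0.94,0,0,0,0.1,-0.27,-0.94,0,0,0,0.19,-0.27,-0.94,0,0,0,0.28,-0.27,-0.94,0,0,0,0.37,-0.27,-0.94,0,0,0,0.44]}}

```text
time: 4.35
eef_pos: [0.5243, -0.197, 0.3013]
eef_rot: [3.141, -0.0, 2.174]
force: [-0.2, -0.8, -0.0]
grip_width: 1.003
gripper_force: 0.0
```

Call:
{"api": "arm_command", "payload": {"rows": [0,0,0,0,0,0.44,0,0,0,0,0,0.44,0,0,0,0,0,0.44,0,0,0,0,0,0.44,0,0,0,0,0,0.44]}}

```text
time: 4.85
eef_pos: [0.5244, -0.1964, 0.3014]
eef_rot: [3.141, -0.0, 1.483]
force: [-0.3, -0.5, 0.1]
grip_width: 0.996
gripper_force: 0.0
```

Call:
{"api": "arm_command", "payload": {"rows": [0,0,0,0,0,0,0,0,0,0,0,0]}}

```text
time: 5.05
eef_pos: [0.5242, -0.1974, 0.3014]
eef_rot: [3.141, -0.0, 1.492]
force: [1.2, 0.9, 0.2]
grip_width: 1.001
gripper_force: 0.0
```

```bash
python3 - <<'E'
from plant import *
from h import *
s=read_state();print(s['time'],s['eef_pos'],s['eef_rot'],s['force'])
r=read_camera('wrist');np.savez('w1.npz',**r);cv2.imwrite('pics/w1.png',r['image'])
for l in ['drift','block','punch','chisel']: print(l,[(round(d['score'],2),np.round(d['centre']).tolist(),int(d['region'].sum())) for d in masks_of(l,'wrist')][:3])
E
```

```text
5.05 [ 0.5241773  -0.19743054  0.30138414] [ 3.14147671e+00 -1.38598392e-04  1.49207276e+00] [1.19340351 0.88511336 0.16154046]
drift [(0.68, [284.0, 231.0], 674)]
block []
punch [(0.6, [284.0, 167.0], 176)]
chisel [(0.84, [281.0, 288.0], 295)]
```

View pics/w1.png

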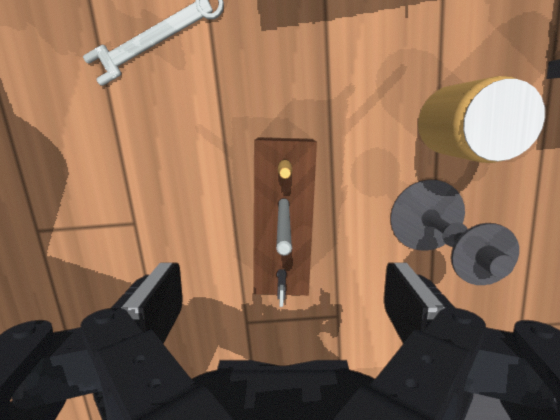

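The wrist picture shows the drift's top at (284,248) and its foot at (284,~202), standing between the punch (285,170) and the chisel (281,290).

```bash
python3 - <<'E'
from h import *
r=dict(np.load('w1.npz'))
for p,z in (((284.5,248),.2),((284.5,200),.06),((256,139),.06),((316,140),.06),((253,294),.06),((310,297),.06)): print(p,ray(r,p,z).round(4))
g=cv2.cvtColor(r['image'],cv2.COLOR_BGR2GRAY)
for row in (246,220,203): print(row,g[row,270:300].tolist())
E
```

```text
(284.5, 248) [ 0.5227 -0.2273  0.2   ]
(284.5, 200) [ 0.5238 -0.2227  0.06  ]
(256, 139) [ 0.4975 -0.1507  0.06  ]
(316, 140) [ 0.564 -0.157  0.06 ]
(253, 294) [ 0.4749 -0.341   0.06  ]
(310, 297) [ 0.5463 -0.3509  0.06  ]
246 [80, 83, 77, 76, 74, 81, 111, 167, 193, 208, 213, 213, 213, 217, 218, 219, 220, 221, 215, 192, 172, 127, 92, 87, 82, 82, 84, 84, 84, 84]
220 [84, 83, 84, 80, 79, 81, 81, 86, 102, 113, 122, 124, 126, 124, 123, 121, 114, 109, 102, 91, 85, 83, 80, 79, 80, 82, 80, 77, 80, 80]
203 [79, 77, 77, 74, 70, 72, 73, 62, 60, 99, 114, 120, 124, 127, 123, 124, 117, 109, 83, 66, 72, 79, 81, 82, 83, 86, 85, 82, 86, 83]
```

Call:
{"api": "arm_command", "payload": {"rows": [-0.3,0.01,0,0,0,0,-0.3,0.01,0.5,0,0,0,-0.3,0.01,0.8,0,0,0,-0.3,0.01,0.8,0,0,0]}}

```text
time: 5.7
eef_pos: [0.5209, -0.2283, 0.2174]
eef_rot: [-3.136, -0.003, 1.488]
force: [-0.1, 0.3, -0.2]
grip_width: 1.0
gripper_force: 0.0
```

Call:
{"api": "arm_command", "payload": {"rows": [0,0,0.4,0,0,0,0,0,0.7,0,0,0,0,0,0.82,0,0,0,0,0,0.82,0,0,0,0,0,0.82,0,0,0]}}

```text
time: 6.2
eef_pos: [0.5231, -0.2294, 0.1415]
eef_rot: [3.14, 0.001, 1.488]
force: [0.6, 0.3, 0.8]
grip_width: 1.004
gripper_force: 0.0
```

Call:
{"api": "arm_command", "payload": {"rows": [0,0,0,0,0,0,0,0,0,0,0,0,0,0,0,0,0,0,0,0,0,0,0,0,0,0,0,0,0,0], "gripper": 0, "squeeze": 50}}

```text
time: 6.7
eef_pos: [0.5224, -0.229, 0.1395]
eef_rot: [3.141, 0.0, 1.487]
force: [-0.9, 0.5, 0.2]
grip_width: 0.145
gripper_force: 0.0
```

Call:
{"api": "arm_command", "payload": {"rows": [0,0,0,0,0,0,0,0,0,0,0,0,0,0,0,0,0,0,0,0,0,0,0,0,0,0,0,0,0,0]}}

```text
time: 7.2
eef_pos: [0.5224, -0.229, 0.1395]
eef_rot: [3.141, 0.0, 1.488]
force: [-0.1, 0.6, 5.1]
grip_width: 0.124
gripper_force: 48.8
```

Call:
{"api": "arm_command", "payload": {"rows": [0,0,-0.15,0,0,0,0,0,-0.4,0,0,0,0,0,-0.65,0,0,0,0,0,-0.85,0,0,0]}}

```text
time: 7.6
eef_pos: [0.5223, -0.2289, 0.2265]
eef_rot: [3.141, 0.0, 1.488]
force: [-0.3, 0.3, -0.8]
grip_width: 0.125
gripper_force: 48.8
```

Call:
{"api": "arm_command", "payload": {"rows": [0,0,-0.3,0,0,0,0,0,-0.6,0,0,0,0,0,-0.8,0,0,0,0,0,-0.8,0,0,0,0,0,-0.8,0,0,0]}}

```text
time: 8.1
eef_pos: [0.5222, -0.2289, 0.3043]
eef_rot: [-3.141, 0.0, 1.487]
force: [-0.2, 0.7, -2.3]
grip_width: 0.122
gripper_force: 48.9
```

```bash
python3 - <<'E'
from plant import *
from h import *
s=read_state();print(s['time'],s['eef_pos'],s['eef_rot'],s['force'],s['grip_width'])
r=read_camera('wrist');np.savez('w2.npz',**r);cv2.imwrite('pics/w2.png',r['image'])
R=Ro.from_euler('xyz',s['eef_rot']).as_matrix()
for z in (0,.03,.08,.1295): print(z,proj(r,s['eef_pos']+R@[0,0,z]))
E
```

```text
8.1 [ 0.52218719 -0.22886954  0.30430521] [-3.14146813e+00  7.90651820e-05  1.48744798e+00] [-0.16793706  0.73186608 -2.25001521] 0.12233326968062844
0 [283.83807579 268.63042276]
0.03 [283.66602909 245.1063275 ]
0.08 [283.47413747 218.86882016]
0.1295 [283.34904448 201.76474609]
```

View pics/w2.png

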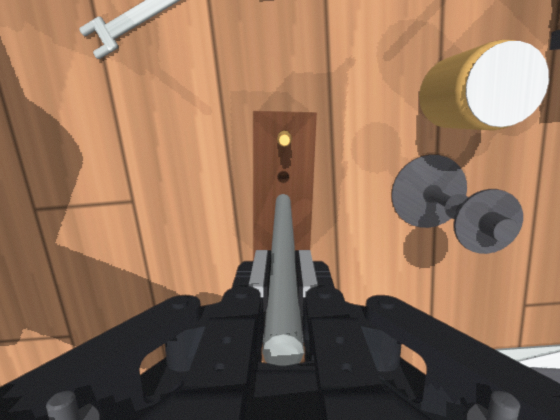

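Call:
{"api": "arm_command", "payload": {"rows": [0.3,-0.02,0,0,0,0,0.6,-0.04,0,0,0,0,0.85,-0.06,0,0,0,0]}}

```text
time: 8.45
eef_pos: [0.5229, -0.1424, 0.303]
eef_rot: [-3.14, -0.001, 1.487]
force: [0.9, -0.7, -0.2]
grip_width: 0.122
gripper_force: 48.9
```

Call:
{"api": "arm_command", "payload": {"rows": [0.3,-0.02,0,0,0,0,0.6,-0.04,0,0,0,0,0.85,-0.06,0,0,0,0]}}

```text
time: 8.75
eef_pos: [0.524, -0.057, 0.3031]
eef_rot: [-3.14, -0.0, 1.488]
force: [0.6, 0.1, -2.0]
grip_width: 0.122
gripper_force: 48.9
```

Call:
{"api": "arm_command", "payload": {"rows": [0.3,-0.02,0,0,0,0,0.6,-0.04,0,0,0,0,0.85,-0.06,0,0,0,0]}}

```text
time: 9.05
eef_pos: [0.5251, 0.0282, 0.3031]
eef_rot: [-3.14, -0.0, 1.488]
force: [-0.2, -0.4, -1.2]
grip_width: 0.129
gripper_force: 48.9
```

Call:
{"api": "arm_command", "payload": {"rows": [0.3,-0.02,0,0,0,0,0.6,-0.04,0,0,0,0,0.85,-0.06,0,0,0,0]}}

```text
time: 9.35
eef_pos: [0.5261, 0.1133, 0.3031]
eef_rot: [-3.139, 0.0, 1.488]
force: [0.6, -0.3, -0.1]
grip_width: 0.126
gripper_force: 48.9
```

Call:
{"api": "arm_command", "payload": {"rows": [0.3,-0.02,0,0,0,0,0.6,-0.04,0.1,0,0,0,0.83,-0.06,0.2,0,0,0,0.83,-0.06,0.25,0,0,0,0.83,-0.06,0.25,0,0,0]}}

```text
time: 9.85
eef_pos: [0.527, 0.1952, 0.2775]
eef_rot: [-3.139, 0.001, 1.489]
force: [1.0, 0.4, -1.2]
grip_width: 0.123
gripper_force: 48.8
```

Call:
{"api": "arm_command", "payload": {"rows": [0,0,0,0,0,0,0,0,0,0,0,0]}}

```text
time: 10.05
eef_pos: [0.5278, 0.1943, 0.2796]
eef_rot: [3.141, 0.0, 1.486]
force: [0.8, -0.7, -1.4]
grip_width: 0.124
gripper_force: 48.8
```

```bash
python3 - <<'E'
from plant import *
from h import *
s=read_state();print(s['time'],s['eef_pos'],s['eef_rot'],s['force'],s['grip_width'])
r=read_camera('wrist');np.savez('w3.npz',**r);cv2.imwrite('pics/w3.png',cv2.resize(r['image'][110:290,180:380],None,fx=3,fy=3,interpolation=cv2.INTER_CUBIC))
R=Ro.from_euler('xyz',s['eef_rot']).as_matrix()
for z in (0.08,.1295): print(z,proj(r,s['eef_pos']+R@[0,0,z]))
print('hole pred',proj(r,(.527,.1954,.124)))
w=dict(np.load('w2.npz'));b=darkblob(w,(283,177),6,45);print('blockhole',b,ray(w,b[:2],.06))
E
```

```text
10.05 [0.52778728 0.19433189 0.27959795] [3.14125421e+00 1.19517735e-04 1.48649130e+00] [ 0.8270307  -0.7338104  -1.40288739] 0.12407432327922385
0.08 [283.5152141  218.86215318]
0.1295 [283.38592212 201.75849437]
hole pred [282.30760925 193.78663616]
blockhole (np.float64(282.9272349272349), np.float64(176.22453222453223), np.int64(64)) [ 0.52205256 -0.22663459  0.06      ]
```

View pics/w3.png

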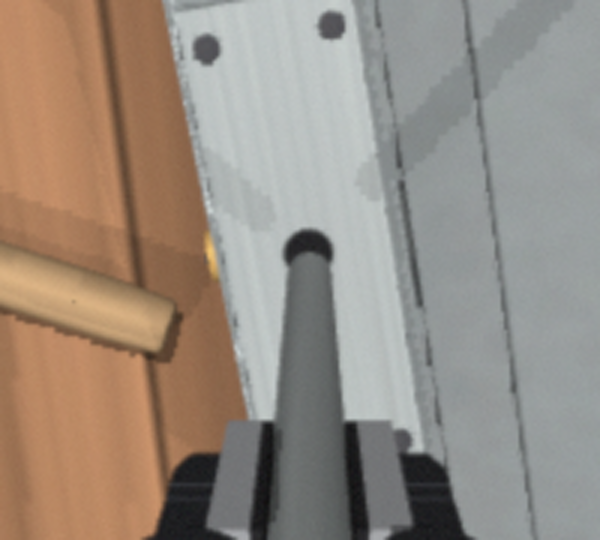

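The crop shows the hole centred at about (282.8,194) in full pixels, with the drift's nose aligned sideways and about 1 mm too far toward +y. I descend a little and check again.

Call:
{"api": "arm_command", "payload": {"rows": [-0.01,0,0.08,0,0,0,-0.01,0,0.15,0,0,0,-0.01,0,0.19,0,0,0,-0.01,0,0.19,0,0,0,-0.01,0,0.19,0,0,0]}}

```text
time: 10.6
eef_pos: [0.5275, 0.1941, 0.2603]
eef_rot: [-3.142, 0.0, 1.488]
force: [0.9, -0.1, -1.0]
grip_width: 0.127
gripper_force: 48.9
```

```bash
python3 - <<'E'
from plant import *
from h import *
s=read_state();print(s['time'],s['eef_pos'],s['eef_rot'],s['force'],s['grip_width'])
r=read_camera('wrist');np.savez('w4.npz',**r);cv2.imwrite('pics/w4.png',cv2.resize(r['image'][160:260,230:340],None,fx=5,fy=5,interpolation=cv2.INTER_CUBIC))
R=Ro.from_euler('xyz',s['eef_rot']).as_matrix()
for z in (0.08,.1295): print(z,proj(r,s['eef_pos']+R@[0,0,z]))
print('hole pred',proj(r,(.527,.1954,.124)))
E
```

```text
10.6 [0.52754817 0.19411155 0.26030226] [-3.14152297e+00  1.05389992e-04  1.48755306e+00] [ 0.92662796 -0.06448523 -1.00720563] 0.12658084390063426
0.08 [283.5176902  218.82813619]
0.1295 [283.38935127 201.7276954 ]
hole pred [282.61649846 198.38146828]
```

View pics/w4.png

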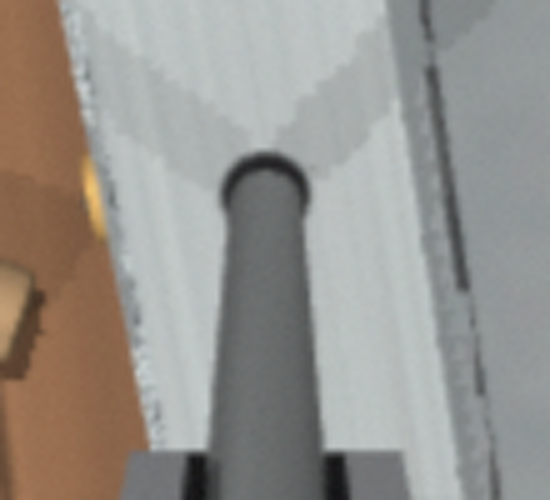

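Call:
{"api": "arm_command", "payload": {"rows": [-0.005,0,0.02,0,0,0,-0.005,0,0.04,0,0,0,-0.005,0,0.05,0,0,0,-0.005,0,0.055,0,0,0,-0.005,0,0.06,0,0,0]}}

```text
time: 11.15
eef_pos: [0.5275, 0.1936, 0.2542]
eef_rot: [-3.142, 0.0, 1.488]
force: [-0.2, -0.8, -0.7]
grip_width: 0.122
gripper_force: 48.9
```

Call:
{"api": "arm_command", "payload": {"rows": [0,0,0.01,0,0,0,0,0,0.015,0,0,0]}}

```text
time: 11.35
eef_pos: [0.5275, 0.1936, 0.2527]
eef_rot: [-3.142, 0.0, 1.487]
force: [0.3, -0.1, -1.0]
grip_width: 0.127
gripper_force: 48.9
```

Call:
{"api": "arm_command", "payload": {"rows": [0,0,0.01,0,0,0,0,0,0.015,0,0,0]}}

```text
time: 11.55
eef_pos: [0.5275, 0.1936, 0.2512]
eef_rot: [-3.141, 0.0, 1.487]
force: [-0.0, 0.1, -1.8]
grip_width: 0.128
gripper_force: 48.9
```

Call:
{"api": "arm_command", "payload": {"rows": [0,0,0.01,0,0,0,0,0,0.015,0,0,0]}}

```text
time: 11.75
eef_pos: [0.5275, 0.1936, 0.2497]
eef_rot: [-3.141, 0.0, 1.487]
force: [-0.2, 0.0, -1.2]
grip_width: 0.122
gripper_force: 48.9
```

Call:
{"api": "arm_command", "payload": {"rows": [0,0,0.01,0,0,0,0,0,0.015,0,0,0]}}

```text
time: 11.95
eef_pos: [0.5275, 0.1936, 0.2482]
eef_rot: [-3.141, 0.0, 1.487]
force: [0.1, -0.4, -1.6]
grip_width: 0.127
gripper_force: 48.9
```

Call:
{"api": "arm_command", "payload": {"rows": [0,0,0.01,0,0,0,0,0,0.015,0,0,0]}}

```text
time: 12.15
eef_pos: [0.5275, 0.1936, 0.2467]
eef_rot: [-3.142, 0.0, 1.487]
force: [-0.6, 0.3, -1.5]
grip_width: 0.126
gripper_force: 48.9
```

Call:
{"api": "arm_command", "payload": {"rows": [0,0,0.01,0,0,0,0,0,0.015,0,0,0]}}

```text
time: 12.35
eef_pos: [0.5275, 0.1936, 0.2452]
eef_rot: [-3.141, 0.0, 1.488]
force: [0.9, -0.2, -2.0]
grip_width: 0.128
gripper_force: 48.9
```

Call:
{"api": "arm_command", "payload": {"rows": [0,0,0.015,0,0,0,0,0,0.03,0,0,0,0,0,0.03,0,0,0]}}

```text
time: 12.65
eef_pos: [0.5274, 0.1936, 0.242]
eef_rot: [-3.141, 0.0, 1.488]
force: [-0.9, -0.3, -1.0]
grip_width: 0.122
gripper_force: 48.9
```

Call:
{"api": "arm_command", "payload": {"rows": [0,0,0.01,0,0,0,0,0,0.02,0,0,0,0,0,0.02,0,0,0]}}

```text
time: 12.95
eef_pos: [0.5275, 0.1936, 0.2401]
eef_rot: [-3.141, 0.0, 1.488]
force: [-0.1, 0.5, -1.3]
grip_width: 0.126
gripper_force: 48.9
```

Call:
{"api": "arm_command", "payload": {"rows": [0,0,0.01,0,0,0,0,0,0.02,0,0,0,0,0,0.02,0,0,0]}}

```text
time: 13.25
eef_pos: [0.5275, 0.1936, 0.2381]
eef_rot: [-3.141, 0.0, 1.487]
force: [1.2, -0.1, -1.6]
grip_width: 0.123
gripper_force: 48.9
```

Call:
{"api": "arm_command", "payload": {"rows": [0,0,0.01,0,0,0,0,0,0.02,0,0,0,0,0,0.02,0,0,0]}}

```text
time: 13.55
eef_pos: [0.5275, 0.1936, 0.2361]
eef_rot: [-3.141, 0.0, 1.487]
force: [-0.2, -0.3, -1.9]
grip_width: 0.121
gripper_force: 48.9
```

Call:
{"api": "arm_command", "payload": {"rows": [0,0,0.01,0,0,0,0,0,0.02,0,0,0,0,0,0.02,0,0,0]}}

```text
time: 13.85
eef_pos: [0.5275, 0.1936, 0.2341]
eef_rot: [-3.141, 0.0, 1.487]
force: [-0.5, -0.3, -0.8]
grip_width: 0.125
gripper_force: 48.9
```

Nose now near 0.1045 with no contact yet.

Call:
{"api": "arm_command", "payload": {"rows": [0,0,0.01,0,0,0,0,0,0.02,0,0,0,0,0,0.02,0,0,0]}}

```text
time: 14.15
eef_pos: [0.5275, 0.1936, 0.2321]
eef_rot: [-3.141, 0.0, 1.488]
force: [-0.3, -0.8, -2.1]
grip_width: 0.12
gripper_force: 48.9
```

Call:
{"api": "arm_command", "payload": {"rows": [0,0,0.01,0,0,0,0,0,0.02,0,0,0,0,0,0.02,0,0,0]}}

```text
time: 14.45
eef_pos: [0.5275, 0.1936, 0.2301]
eef_rot: [-3.141, 0.0, 1.487]
force: [0.5, -0.9, -1.8]
grip_width: 0.121
gripper_force: 48.9
```

Call:
{"api": "arm_command", "payload": {"rows": [0,0,0.01,0,0,0,0,0,0.02,0,0,0,0,0,0.02,0,0,0]}}

```text
time: 14.75
eef_pos: [0.5275, 0.1936, 0.2281]
eef_rot: [-3.141, 0.0, 1.487]
force: [-0.1, -0.3, -2.7]
grip_width: 0.127
gripper_force: 48.9
```

Call:
{"api": "arm_command", "payload": {"rows": [0,0,0.01,0,0,0,0,0,0.02,0,0,0,0,0,0.02,0,0,0]}}

```text
time: 15.05
eef_pos: [0.5275, 0.1936, 0.2261]
eef_rot: [-3.141, 0.0, 1.488]
force: [0.3, 0.4, -1.7]
grip_width: 0.124
gripper_force: 48.9
```

Call:
{"api": "arm_command", "payload": {"rows": [0,0,0.01,0,0,0,0,0,0.02,0,0,0,0,0,0.02,0,0,0]}}

```text
time: 15.35
eef_pos: [0.5276, 0.1936, 0.2245]
eef_rot: [3.141, -0.0, 1.488]
force: [0.2, 0.1, 3.0]
grip_width: 0.127
gripper_force: 49.4
```

Call:
{"api": "arm_command", "payload": {"rows": [0,0,0.01,0,0,0,0,0,0.02,0,0,0,0,0,0.02,0,0,0]}}

```text
time: 15.65
eef_pos: [0.5276, 0.1936, 0.2223]
eef_rot: [3.141, -0.0, 1.487]
force: [2.4, -0.3, 4.7]
grip_width: 0.122
gripper_force: 49.5
```

Call:
{"api": "arm_command", "payload": {"rows": [0,0,0.01,0,0,0,0,0,0.015,0,0,0,0,0,0.015,0,0,0]}}

```text
time: 15.95
eef_pos: [0.5277, 0.1936, 0.2209]
eef_rot: [3.141, -0.0, 1.487]
force: [1.6, 0.4, 4.6]
grip_width: 0.123
gripper_force: 49.7
```

```bash
cat > lid.py <<'E'
from plant import *
from h import *
t0=np.load('scene0.npz')['image'].astype(int);r=read_camera('scene');d=np.abs(r['image'].astype(int)-t0).max(2)>40
m=np.zeros_like(d);m[100:210,340:420]=1
print(read_state()['time'],'changed px near lid/hinge:',(d&m).sum());cv2.imwrite('pics/s_now.png',r['image'])
E
python3 lid.py
```

```text
16.0 changed px near lid/hinge: 178
```

Call:
{"api": "arm_command", "payload": {"rows": [0,0,0.005,0,0,0,0,0,0.01,0,0,0,0,0,0.01,0,0,0]}}

```text
time: 16.3
eef_pos: [0.5277, 0.1936, 0.2199]
eef_rot: [3.141, -0.0, 1.487]
force: [1.6, 0.4, 4.8]
grip_width: 0.123
gripper_force: 49.9
```

```bash
python3 lid.py
```

```text
16.35 changed px near lid/hinge: 614
```

Call:
{"api": "arm_command", "payload": {"rows": [0,0,0,0,0,0,0,0,0,0,0,0,0,0,0,0,0,0,0,0,0,0,0,0]}}

```text
time: 16.75
eef_pos: [0.5277, 0.1936, 0.22]
eef_rot: [3.141, -0.0, 1.487]
force: [2.6, -0.2, 5.7]
grip_width: 0.124
gripper_force: 49.9
```

```bash
python3 lid.py
```

```text
16.8 changed px near lid/hinge: 1019
```

View pics/s_now.png

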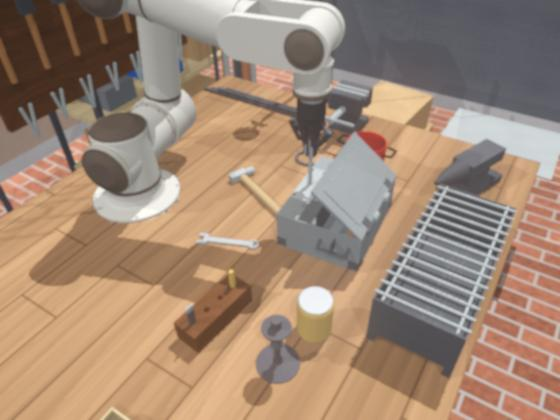

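The picture shows the lid (355,185) swinging open and the drift still in the plate. I withdraw it and go back to the block.

Call:
{"api": "arm_command", "payload": {"rows": [0,0,-0.15,0,0,0,0,0,-0.4,0,0,0,0,0,-0.65,0,0,0,0,0,-0.84,0,0,0,0,0,-0.84,0,0,0]}}

```text
time: 17.3
eef_pos: [0.5279, 0.1937, 0.3068]
eef_rot: [3.138, -0.001, 1.488]
force: [-0.2, 0.1, -1.8]
grip_width: 0.121
gripper_force: 48.9
```

Call:
{"api": "arm_command", "payload": {"rows": [-0.3,0.02,0,0,0,0,-0.6,0.04,0,0,0,0,-0.85,0.06,0,0,0,0]}}

```text
time: 17.6
eef_pos: [0.5259, 0.1072, 0.303]
eef_rot: [-3.14, 0.0, 1.488]
force: [0.3, -0.5, -0.9]
grip_width: 0.121
gripper_force: 48.9
```

Call:
{"api": "arm_command", "payload": {"rows": [-0.3,0.02,0,0,0,0,-0.6,0.04,0,0,0,0,-0.85,0.06,0,0,0,0]}}

```text
time: 17.9
eef_pos: [0.5248, 0.0218, 0.3031]
eef_rot: [-3.14, 0.0, 1.487]
force: [0.8, -0.4, -1.6]
grip_width: 0.126
gripper_force: 48.9
```

Call:
{"api": "arm_command", "payload": {"rows": [-0.3,0.02,0,0,0,0,-0.6,0.04,0,0,0,0,-0.85,0.06,0,0,0,0]}}

```text
time: 18.2
eef_pos: [0.5237, -0.0634, 0.303]
eef_rot: [-3.14, -0.0, 1.487]
force: [0.3, -0.1, -1.5]
grip_width: 0.123
gripper_force: 48.9
```

Call:
{"api": "arm_command", "payload": {"rows": [-0.3,0.02,0,0,0,0,-0.6,0.04,0,0,0,0,-0.85,0.06,0,0,0,0]}}

```text
time: 18.5
eef_pos: [0.5226, -0.1485, 0.303]
eef_rot: [-3.14, -0.0, 1.487]
force: [-0.5, 0.6, -1.9]
grip_width: 0.126
gripper_force: 48.9
```

Call:
{"api": "arm_command", "payload": {"rows": [-0.3,0.02,0.1,0,0,0,-0.6,0.04,0.3,0,0,0,-0.815,0.06,0.5,0,0,0,-0.815,0.06,0.6,0,0,0,-0.815,0.06,0.6,0,0,0]}}

```text
time: 19.0
eef_pos: [0.5216, -0.2286, 0.2417]
eef_rot: [-3.138, -0.002, 1.487]
force: [0.5, 0.1, -0.2]
grip_width: 0.123
gripper_force: 48.8
```

Call:
{"api": "arm_command", "payload": {"rows": [0,0,0,0,0,0,0,0,0,0,0,0]}}

```text
time: 19.2
eef_pos: [0.5226, -0.2282, 0.2448]
eef_rot: [3.141, 0.001, 1.488]
force: [-0.1, 0.3, -0.7]
grip_width: 0.122
gripper_force: 48.8
```

```bash
python3 - <<'E'
from plant import *
from h import *
s=read_state();print(s['time'],s['eef_pos'],s['eef_rot'],s['force'],s['grip_width'])
r=read_camera('wrist');np.savez('w5.npz',**r);cv2.imwrite('pics/w5.png',cv2.resize(r['image'][110:260,200:370],None,fx=4,fy=4,interpolation=cv2.INTER_CUBIC))
R=Ro.from_euler('xyz',s['eef_rot']).as_matrix()
for z in (0.08,.1295): print(z,proj(r,s['eef_pos']+R@[0,0,z]))
print('hole pred',proj(r,(.522,-.2266,.06)))
E
```

```text
19.2 [ 0.5226472  -0.22824695  0.24484403] [3.14051587e+00 5.34423626e-04 1.48848080e+00] [-0.1318415   0.28760175 -0.67470278] 0.12159158938061909
0.08 [283.48460152 218.82629953]
0.1295 [283.35501982 201.72840396]
hole pred [282.26124093 186.71010266]
```

View pics/w5.png

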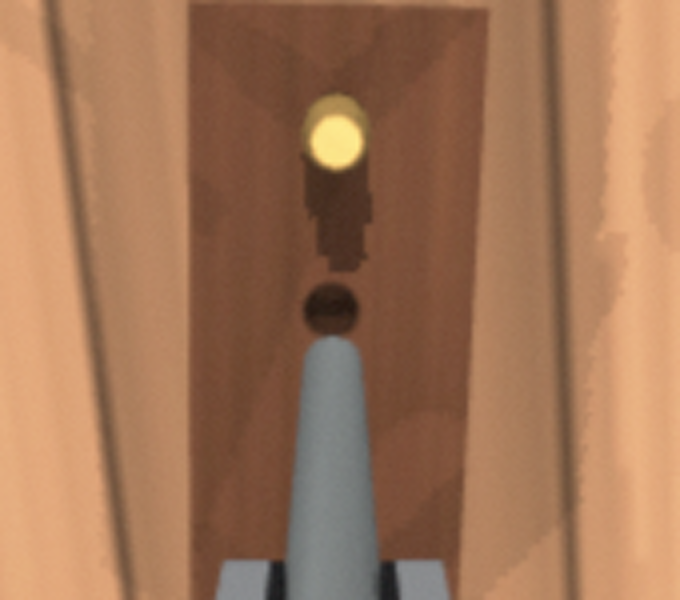

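Block hole at (282.8,187.3), nose aligned with it; x matches the drawing-out pose. I lower.

Call:
{"api": "arm_command", "payload": {"rows": [0,0,0.2,0,0,0,0,0,0.4,0,0,0,0,0,0.46,0,0,0,0,0,0.46,0,0,0,0,0,0.46,0,0,0]}}

```text
time: 19.75
eef_pos: [0.5227, -0.229, 0.199]
eef_rot: [3.14, 0.001, 1.488]
force: [-0.0, -0.4, -1.8]
grip_width: 0.12
gripper_force: 48.8
```

```bash
python3 - <<'E'
from plant import *
from h import *
s=read_state();print(s['time'],s['eef_pos'],s['eef_rot'],s['force'],s['grip_width'])
r=read_camera('wrist');np.savez('w6.npz',**r);cv2.imwrite('pics/w6.png',cv2.resize(r['image'][160:260,230:340],None,fx=5,fy=5,interpolation=cv2.INTER_CUBIC))
E
```

```text
19.75 [ 0.52270347 -0.22896324  0.19903103] [3.14041181e+00 6.87825743e-04 1.48776095e+00] [-0.02484214 -0.44810972 -1.76019458] 0.12012101858589189
```

View pics/w6.png

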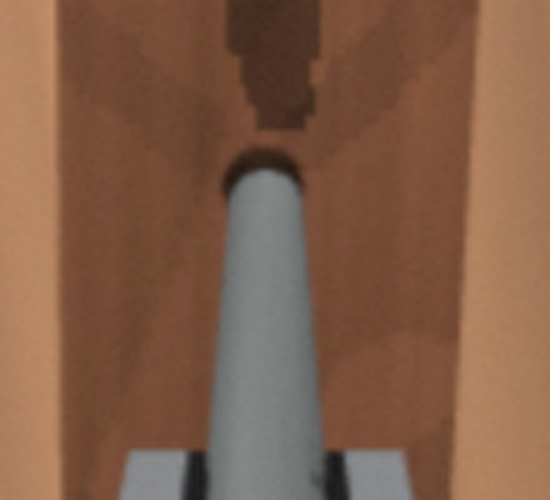

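Call:
{"api": "arm_command", "payload": {"rows": [0,-0.003,0.04,0,0,0,0,-0.003,0.07,0,0,0,0,-0.003,0.085,0,0,0,0,-0.003,0.1,0,0,0]}}

```text
time: 20.2
eef_pos: [0.522, -0.2289, 0.1876]
eef_rot: [-3.141, 0.0, 1.488]
force: [-0.4, -0.1, -1.4]
grip_width: 0.125
gripper_force: 48.9
```

Call:
{"api": "arm_command", "payload": {"rows": [0,0,0.01,0,0,0,0,0,0.02,0,0,0,0,0,0.02,0,0,0]}}

```text
time: 20.5
eef_pos: [0.522, -0.2289, 0.1857]
eef_rot: [-3.141, 0.0, 1.487]
force: [-0.3, -0.3, -1.8]
grip_width: 0.123
gripper_force: 48.9
```

Call:
{"api": "arm_command", "payload": {"rows": [0,0,0.01,0,0,0,0,0,0.02,0,0,0,0,0,0.02,0,0,0]}}

```text
time: 20.8
eef_pos: [0.522, -0.2289, 0.1837]
eef_rot: [-3.141, 0.0, 1.488]
force: [-0.1, 0.6, -1.6]
grip_width: 0.123
gripper_force: 48.9
```

Call:
{"api": "arm_command", "payload": {"rows": [0,0,0.04,0,0,0,0,0,0.08,0,0,0,0,0,0.12,0,0,0,0,0,0.15,0,0,0]}}

```text
time: 21.2
eef_pos: [0.5219, -0.2289, 0.1682]
eef_rot: [-3.141, -0.0, 1.487]
force: [-0.3, -0.5, -1.9]
grip_width: 0.125
gripper_force: 48.9
```

Call:
{"api": "arm_command", "payload": {"rows": [0,0,0.05,0,0,0,0,0,0.1,0,0,0,0,0,0.15,0,0,0,0,0,0.2,0,0,0,0,0,0.2,0,0,0]}}

```text
time: 21.7
eef_pos: [0.5218, -0.2288, 0.148]
eef_rot: [-3.141, -0.0, 1.487]
force: [-0.3, 1.2, -1.6]
grip_width: 0.125
gripper_force: 48.9
```

Call:
{"api": "arm_command", "payload": {"rows": [0,0,0.03,0,0,0,0,0,0.05,0,0,0,0,0,0.07,0,0,0,0,0,0.075,0,0,0,0,0,0.075,0,0,0]}}

```text
time: 22.2
eef_pos: [0.522, -0.2289, 0.1413]
eef_rot: [-3.141, 0.0, 1.487]
force: [-0.2, 0.1, -1.9]
grip_width: 0.122
gripper_force: 48.9
```

Call:
{"api": "arm_command", "payload": {"rows": [0,0,0,0,0,0,0,0,0,0,0,0,0,0,0,0,0,0,0,0,0,0,0,0,0,0,0,0,0,0], "gripper": 1}}

```text
time: 22.7
eef_pos: [0.522, -0.2289, 0.1414]
eef_rot: [3.142, 0.0, 1.487]
force: [0.2, 0.7, -0.5]
grip_width: 0.959
gripper_force: 0.0
```

Call:
{"api": "arm_command", "payload": {"rows": [0,0,0,0,0,0,0,0,-0.2,0,0,0,0,0,-0.5,0,0,0,0,0,-0.8,0,0,0,0,0,-0.95,0,0,0]}}

```text
time: 23.2
eef_pos: [0.5225, -0.2292, 0.2389]
eef_rot: [3.139, 0.001, 1.488]
force: [0.2, 0.1, 0.7]
grip_width: 1.001
gripper_force: 0.0
```

Call:
{"api": "arm_command", "payload": {"rows": [0.3,0,-0.5,0,0,0,0.3,0,-0.7,0,0,0,0.3,0,-0.7,0,0,0,0.3,0,-0.7,0,0,0]}}

```text
time: 23.6
eef_pos: [0.5246, -0.199, 0.3059]
eef_rot: [3.142, 0.0, 1.488]
force: [-0.1, 0.9, -1.0]
grip_width: 1.0
gripper_force: 0.0
```

```bash
python3 lid.py; python3 - <<'E'
from plant import *
from h import *
r=read_camera('wrist');w=cv2.resize(r['image'],(400,300));s=cv2.resize(cv2.imread('pics/s_now.png'),(400,300))
cv2.imwrite('pics/fin.png',cv2.resize(np.hstack([w,s]),(800,300)));np.savez('w7.npz',**r)
for z in(.2,.06):print(proj(r,(.523,-.2275,z)))
E
```

```text
23.65 changed px near lid/hinge: 3002
[284.84440037 244.6294597 ]
[284.29092012 201.99300923]
```

View pics/fin.png

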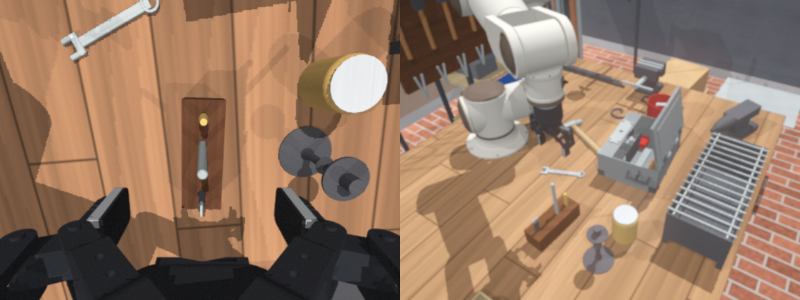

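The pictures show the drift back in its hole at the block, upright as it was at the start (left panel ~(202,170)), and the lid wide open (right panel ~(668,125)). The arm is clear of everything.

```bash
python3 -c "
from plant import *
print(finish_job())"
```

```text
the job is handed in; nothing more can be done
None
```

I released the catch with the drift and the lid sprang wide open; the drift is back in its hole, the other things look undisturbed, and the job was handed in at about 24 s (no verdict was shown).

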